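# Feed the top panel into the jig

### The job

Slide the top plywood panel sideways off the stack, across the gap and onto the white jig bed, without picking it up and without shifting the panels under it or anything else on the bench. Push it home into the jig's corner, flat on the bed and touching both the fence and the end stop squarely, then let go. Set the fingers down slowly and use only light, steady pressure, around ten newtons: a knock or hard pressing dents the veneer.

Things in the scene. Friction and masses are not known exactly. Their poses are not given: they have to be found in the camera images.
- panel_top: Loose plywood panel, 150 mm (its x) by 130 mm (its y) by 12 mm thick, 0.15 kg (give or take a third). Origin: centre of its underside; z is up. Topmost of the four, the one to move, browner than the rest. Pile untidy by up to 2 mm and 0.02 rad. Its veneer dents if hit or pressed with over 60 N. Its smooth faces slide easily (friction 0.2 or so); fingertips grip them better.
- panel_b: Loose plywood panel, 150 mm (its x) by 130 mm (its y) by 12 mm thick, 0.15 kg (give or take a third). Origin: centre of its underside; z is up. Second from the top; must stay in the stack.
- panel_c: Loose plywood panel, 150 mm (its x) by 130 mm (its y) by 12 mm thick, 0.15 kg (give or take a third). Origin: centre of its underside; z is up. Third from the top; must stay in the stack.
- panel_d: Loose plywood panel, 150 mm (its x) by 130 mm (its y) by 12 mm thick, 0.15 kg (give or take a third). Origin: centre of its underside; z is up. Lowest panel of the stack; must stay in the stack.
- cradle: Fixed blue stack cradle on the jig's +y side, axes within 0.06 rad of the jig's, shimmed 0 to 1 mm off the table. Origin: under the stack's centre, at the bottom of its 12 mm base plate; stack top 60 mm above it. A wall on its +y side (inner face 71 mm from the origin, about 6 mm behind the panels; 150 mm wide, 12 mm thick, top 62 mm above the origin, 2 mm over the stack) covers that edge; other sides open.
- jig: Fixed jig beside the stack. Origin: centre of its underside. Its white bed (x -125 to +85, y -85 to +100 mm) is set at another height each time, top 42 to 46 mm above the origin, 2 to 7 mm below the underside of the top panel: find it by feel. 8 to 16 mm gap from bed to stack. Red rails, tops 64 mm up: fence on the +x side (inner face x = +85 mm), end stop on the -y side (inner face y = -85 mm).
- home (a point): Point in the jig, axes as the jig's, 10, -20, 41 mm from its origin. The panel is home, touching fence (+x) and end stop (-y), when its origin is at this x and y (1 to 5 mm above the point, as the bed is set). At the start the top panel is 20 to 35 mm short of it in x and about 0.2 m from it in +y.
- glue: Glue bottle standing, 60 mm wide, 170 mm tall; origin at the centre of its base. Leave alone.
- tape: Yellow tape measure, 70 x 35 x 60 mm; origin at the centre of its underside. Leave alone.
- driver: Screwdriver with red handle lying on the table. Leave alone.
- battery: Black and red tool battery, 110 x 75 x 54 mm; origin at the centre of its underside. Leave alone.
- sander: Cork sanding block, 120 x 70 x 38 mm; origin at the centre of its underside. Leave alone.

How it is judged:
By the outcome, as a careful person would: the job done as asked, in the order asked, and still so for the second after the job is handed in, with the robot touching nothing.
It also fails if it takes over 67 s, if anything falls off the work surface, if the arm or the gripper's body presses on something with over 40 N, if the wrist force passes 120 N, or if a joint passes its speed limit or range.

### The arm

A 6-joint arm with a two-finger parallel gripper is mounted at the origin on the work surface. World frame = base frame: x ahead of the robot, y to its left, z up, the work surface at z = 0. Lengths are in m, angles in rad, forces in N, time in s.
With the tool pointing down it reaches from about 0.4 to 0.825 m from the base axis. Payload 7 kg.
Tool frame: the origin (TCP) lies midway between the tips of the shut fingers; the grasp point (between the pads) lies hold_point_z behind it (hold_point_z is the distance from the TCP to the grasp point, in m); z points along the fingers, y is the direction in which the jaws open and shut (so a half turn about z gives the same grasp; the last joint's range is limited). The gripper opens to 88 mm and grips with 3 to 60 N. Pads are 19 mm wide; open, the fingers measure 130 mm over their backs; the gripper's body (78 mm by 193 mm) begins 47 mm behind the grasp point.
Start: joints at [1.502, 0.359, 0.012, 0, -1.224, -0.288], TCP at [0.236, 0.632, 0.203] pointing down, gripper open.
Joint ranges: [-3.07, 3.07], [-1.43, 2.12], [-1.02, 1.25], [-3.03, 1.67], [-3.05, -0], [-3.03, 3.03]. Speed limits (rad/s): [2.39, 2.39, 3.01, 3.14, 3.14, 3.14].

### API

Orientations are given as [roll, pitch, yaw] about the fixed x, y, z axes, in that order (R = Rz(yaw) Ry(pitch) Rx(roll)).
In Python, from station import * gives the robot as it stands. The module is installed in compiled form; this text tells all that it offers.
- The arm moves only by the tool arm_command, never from a script. Its arguments are lists of equal length, an entry for each row: "fingers": the closure, from -1 (fully open) to 1 (shut); "dp": the shift along the world's x, y, z in m, a list of three; "roll": the turn about the world's z in rad. In form: {"fingers": [fingers, ...], "dp": [[x, y, z], ...], "roll": [roll, ...]}. A call has 1 to 8 rows; each row shifts and turns the pose as measured when the row begins; what a row does not reach is not made up. A row lasts 1/10 s, in which the tool goes at most 50 mm and 8.59 degrees, less where a joint would pass 70% of its speed; a pose out of reach is approached as far as the arm can. A call is refused whole if a number of a shift passes 0.05 or a number of a turn 0.15, either way. A call with a gripper value outside its range is refused whole. The fingers move at their own pace and stop on an object; "newtons" is the grip in N (left out, the last holds). Time passes only in rows, so rows that do not move let the fingers close. It gives the time, the measured TCP pose, the force and the opening at its end, in the units of the state.
- get_state(): the state, without advancing time (a new reading comes with each control period).
- grab_frame(name): name is "scene" or "top" or "wrist"; returns the picture (384x512x3 uint8, blue, green, red); there is no depth.
- calibration(name): a dict with "fx", "fy", "cx", "cy" (pixels), "R" (3x3) and "t" (3): a world point X has camera coordinates R X + t; the wrist camera has in their place "hand_eye" (4x4, takes a point from camera to tool coordinates, whose origin is the TCP and whose axes are the flange's). Camera axes: x right, y down, z forward; pixel columns grow to the right and rows downward; lengths in m; the calibration is good to about 2 mm. The wrist camera is an equidistant fisheye: a pixel r from the principal point sees the ray r / f radians off the axis. A picture is of the moment at which its call begins: read the wrist's pose just before it. calibration takes no time and is no camera call.
- job_done(): hands the job in, once; it reports no verdict.
The state is a dict: "t": time; "q": joint angles; "qd": joint speeds; "joint_efforts": joint torques, N m; "eef_pos": TCP position; "ee_rot": TCP orientation; "force": force on the tool from outside, world axes, zero at the start; "moment": the same for the moment, N m; "width": finger opening in m.
Only numpy, scipy, OpenCV 4.12 (cv2) and the standard library are available. Lean on these libraries where they do the work, as an engineer would, in place of code of your own. Each camera call takes 0.05 s, during which the arm holds its last target.

## Working session

There is one attempt and no reset: what is moved stays moved. The work goes in short steps, Python scripts to look and compute and a tool call to move; the robot and the scene stay as the last step left them, time stands still between calls to the robot, and variables do not carry over. Pictures are saved under pics/ and viewed, and the job is handed in when it is done.

Besides the shell and the picture viewer there is one more tool, called after "Call:" as name(argument=value, ...) on one line, values as JSON. arm_command: Moves the arm, as the interface text tells. Its arguments: {"type":"object","properties":{"fingers":{"type":"array"},"dp":{"type":"array"},"roll":{"type":"array"},"newtons":{"type":"number"}},"required":["fingers","dp","roll"]}

```bash
mkdir -p pics
python3 - <<'E'
from station import *
import cv2
s=get_state();print({k:(v if not hasattr(v,'round') else v) for k,v in s.items()})
for n in ("scene","top","wrist"):
    cv2.imwrite(f"pics/{n}0.png",grab_frame(n)); print(n,calibration(n))
E
```

```text
{'t': 0.0, 'q': array([ 1.50207216e+00,  3.59404416e-01,  1.10655806e-02, -3.49704301e-04,
       -1.22405557e+00, -2.88103335e-01]), 'qd': array([ 3.90994409e-04, -5.23714546e-04, -3.07508041e-04, -9.33608112e-04,
        5.72648830e-05, -8.05778924e-04]), 'joint_efforts': array([ 3.24154826e-04, -5.82714415e+01,  2.93053883e+01,  6.99757263e+00,
        7.02723657e-03, -1.67411736e-04]), 'eef_pos': array([0.2356233 , 0.63199617, 0.20191436]), 'ee_rot': array([ 3.13996703e+00, -1.38920215e-04, -3.56946497e-01]), 'force': array([-0.45026986, -0.59804837,  0.61474755]), 'moment': array([ 0.03818258, -0.04445297, -0.01957593]), 'width': 0.08762485955122953}
scene {'fx': 442.07333852121843, 'fy': 442.07333852121843, 'cx': 259.377457263049, 'cy': 190.54417049380086, 'R': array([[-0.62789203,  0.7779212 , -0.02429417],
       [ 0.47111161,  0.35503659, -0.80746694],
       [-0.61952033, -0.51844732, -0.58941236]]), 't': array([ 0.29596338, -0.19450199,  1.64655134])}
top {'fx': 448.3828145225704, 'fy': 448.3828145225704, 'cx': 256.9263806797103, 'cy': 193.80959191977328, 'R': array([[ 0.03295226, -0.99945114, -0.00340103],
       [-0.97591536, -0.03144168, -0.2158718 ],
       [ 0.21564639,  0.01043258, -0.97641579]]), 't': array([-0.00455673,  0.4706333 ,  1.51096764])}
wrist {'fx': 297.3186396354542, 'fy': 297.3186396354542, 'cx': 250.4933666070065, 'cy': 190.10401316171178, 'hand_eye': array([[-2.51161282e-04, -9.62171834e-01, -2.72443203e-01,
         7.39737375e-02],
       [ 9.99999951e-01, -1.90049925e-04, -2.50696601e-04,
        -7.08814264e-04],
       [ 1.89435398e-04, -2.72443253e-01,  9.62171834e-01,
        -1.80886744e-01],
       [ 0.00000000e+00,  0.00000000e+00,  0.00000000e+00,
         1.00000000e+00]])}
```

View pics/scene0.png

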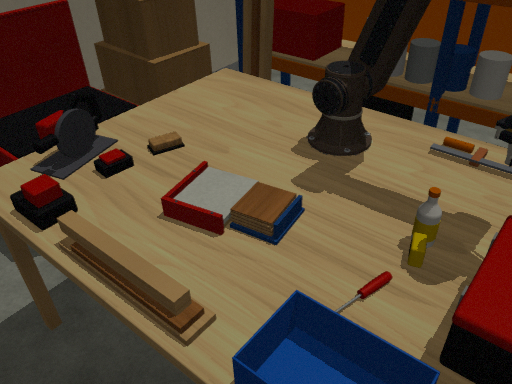

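View pics/top0.png

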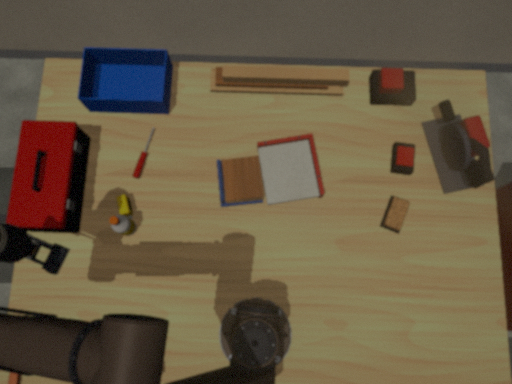

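View pics/wrist0.png

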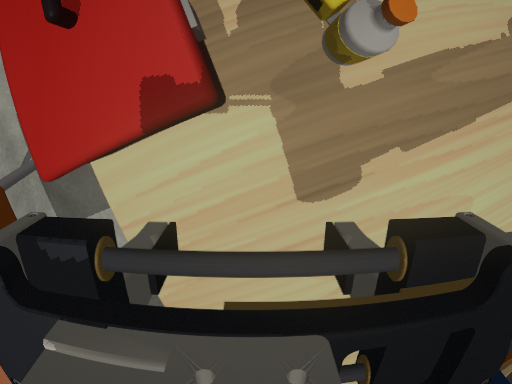

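The stack sits left of the jig in the top view, at about (241,181). The jig bed is around (290,168), with the fence up (+x) and the end stop to the right (-y). I'll measure coarsely from the top view first.

```bash
cat > h.py <<'E'
from station import *
import cv2, numpy as np
from scipy.spatial.transform import Rotation as Ro
def ray(n,px,st=None):
    c=calibration(n); px=np.atleast_2d(np.asarray(px,float))
    a=(px[:,0]-c['cx'])/c['fx']; b=(px[:,1]-c['cy'])/c['fy']
    if n=='wrist':
        th=np.hypot(a,b); k=np.where(th>1e-9,np.sin(th)/np.maximum(th,1e-9),1)
        d=np.c_[a*k,b*k,np.cos(th)]
        R=Ro.from_euler('xyz',st['ee_rot']).as_matrix(); H=np.array(c['hand_eye'])
        return R@H[:3,3]+st['eef_pos'], d@(R@H[:3,:3]).T
    d=np.c_[a,b,np.ones(len(a))]; R=np.array(c['R']); return -R.T@c['t'], d@R
def on(n,px,z,st=None):
    o,d=ray(n,px,st); return o+d*((z-o[2])/d[:,2])[:,None]
def proj(X,st):
    c=calibration('wrist');X=np.atleast_2d(X);R=Ro.from_euler('xyz',st['ee_rot']).as_matrix();H=np.array(c['hand_eye'])
    p=((X-st['eef_pos'])@R-H[:3,3])@H[:3,:3]
    th=np.arctan2(np.hypot(p[:,0],p[:,1]),p[:,2]);ph=np.arctan2(p[:,1],p[:,0])
    return np.c_[c['cx']+c['fx']*th*np.cos(ph),c['cy']+c['fy']*th*np.sin(ph)]
E
python3 - <<'E'
from h import *
im=cv2.imread('pics/top0.png');hsv=cv2.cvtColor(im,cv2.COLOR_BGR2HSV)
c=im[130:215,205:335];cv2.imwrite('pics/topc.png',cv2.resize(c,None,fx=6,fy=6,interpolation=cv2.INTER_CUBIC))
for nm,p,z in [("stack",(242,180),.06),("jigbed",(291,171),.044),("fence end",(259,143),.064),("corner",(312,136),.064),("stop end",(323,195),.064)]: print(nm,on('top',p,z).round(3))
E
```

```text
stack [[0.516 0.064 0.06 ]]
jigbed [[ 0.559 -0.107  0.044]]
fence end [[0.652 0.009 0.064]]
corner [[ 0.684 -0.178  0.064]]
stop end [[ 0.471 -0.217  0.064]]
```

View pics/topc.png

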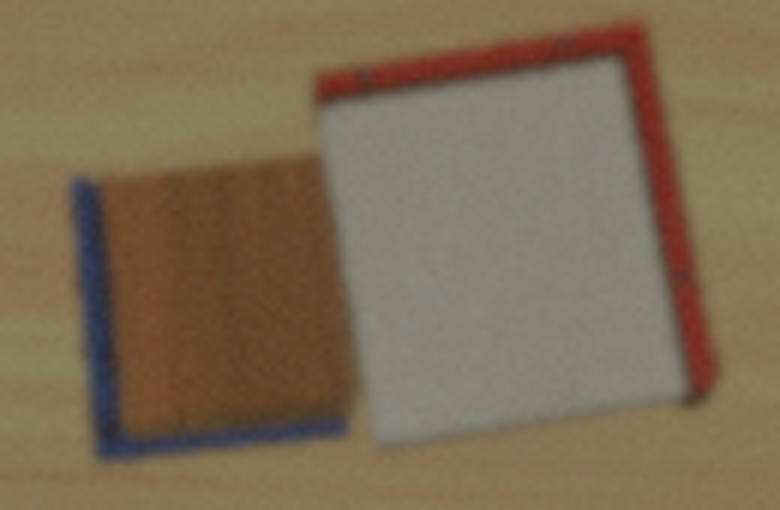

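The crop shows the brown panel with the blue wall on its left, and the white bed with red rails at the top and right. The jig is turned about +0.17 rad and the stack about +0.1. I'll lift clear of the bottle and go above for a wrist view.

Call:
arm_command(fingers=[0,0,0,0,0,0,0,0], dp=[[0,0,0.04],[0,0,0.04],[0.01,-0.03,0.03],[0.02,-0.045,0],[0.022,-0.045,0],[0.022,-0.045,0],[0.022,-0.045,0],[0.022,-0.045,0]], roll=[0,0,-0.1,-0.1,-0.1,-0.1,-0.1,-0.1])

```text
t: 0.95
eef_pos: [0.3509, 0.3746, 0.3097]
ee_rot: [3.131, -0.001, -0.972]
force: [1.3, 0.6, -0.1]
width: 0.044
```

Call:
arm_command(fingers=[0,0,0,0,0,0,0,0], dp=[[0.022,-0.045,0],[0.022,-0.045,0],[0.022,-0.045,0],[0.022,-0.045,0],[0.022,-0.045,0],[0.022,-0.045,0],[0.022,-0.045,0],[0.01,-0.03,0]], roll=[-0.1,-0.1,-0.1,-0.1,0,0,0,0])

```text
t: 1.75
eef_pos: [0.5113, 0.0256, 0.3104]
ee_rot: [3.134, 0.001, -1.391]
force: [1.1, 0.8, 0.1]
width: 0.0441
```

Run:
```python
from h import *
import pickle
s=get_state();im=grab_frame('wrist');cv2.imwrite('pics/w1.png',im);pickle.dump(s,open('w1.pkl','wb'));print(s['eef_pos'],s['ee_rot'],s['force'])
```

```text
[0.51129244 0.02559476 0.31044895] [ 3.13370197e+00  1.29550408e-03 -1.39129503e+00] [1.06487123 0.79945081 0.11418357]
```

View pics/w1.png

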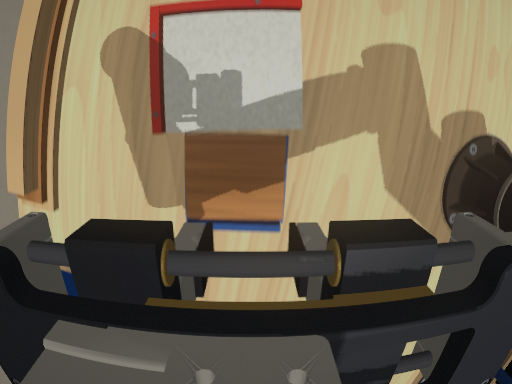

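The wrist view shows the panel at roughly (186–287, 134–221). The bed is above it at (160–302, 10–133), with the fence on the left and the stop at the top. Next I'll fit the edges.

```bash
cat > fit.py <<'E'
from h import *
import pickle,sys
def fitline(P):
    vx,vy,x,y=cv2.fitLine(np.float32(P),cv2.DIST_HUBER,0,1e-4,1e-4).ravel(); return np.array([x,y]),np.array([vx,vy])
def inter(a,b):
    t=np.linalg.solve(np.c_[a[1],-b[1]],b[0]-a[0]); return a[0]+t[0]*a[1]
def edgepts(g,p0,p1,w=7,n=40):
    "sub-pixel strongest gradient on normals of guessed image segment p0-p1"
    p0,p1=np.float64(p0),np.float64(p1);d=(p1-p0);nn=np.array([-d[1],d[0]])/np.hypot(*d);out=[]
    s=np.arange(-w,w+.01,.25)
    for t in np.linspace(.08,.92,n):
        q=p0+t*d+s[:,None]*nn
        v=cv2.remap(g,np.float32(q[:,0])[None],np.float32(q[:,1])[None],cv2.INTER_LINEAR)[0].astype(float)
        v=cv2.GaussianBlur(v[None],(0,0),3)[0];e=np.abs(np.gradient(v));i=e[4:-4].argmax()+4;out.append(q[i])
    return np.array(out)
E
python3 - <<'E'
from fit import *
im=cv2.imread('pics/w1.png');c=im[0:240,130:320];cv2.imwrite('pics/w1c.png',cv2.resize(c,None,fx=3,fy=2.5,interpolation=cv2.INTER_CUBIC)[:600])
for n,ch in zip('bgr',range(3)): pass
for row in (150,180,205):print(row,[tuple(im[row,x]) for x in list(range(181,192))],[tuple(im[row,x]) for x in range(282,292)])
for col in (210,250,275):print(col,[tuple(im[y,col]) for y in range(126,142)],[tuple(im[y,col]) for y in range(214,228)])
E
```

```text
150 [(np.uint8(90), np.uint8(123), np.uint8(146)), (np.uint8(89), np.uint8(122), np.uint8(145)), (np.uint8(88), np.uint8(121), np.uint8(143)), (np.uint8(74), np.uint8(104), np.uint8(129)), (np.uint8(47), np.uint8(75), np.uint8(107)), (np.uint8(46), np.uint8(73), np.uint8(106)), (np.uint8(45), np.uint8(72), np.uint8(104)), (np.uint8(45), np.uint8(72), np.uint8(105)), (np.uint8(45), np.uint8(72), np.uint8(105)), (np.uint8(45), np.uint8(71), np.uint8(104)), (np.uint8(45), np.uint8(72), np.uint8(104))] [(np.uint8(45), np.uint8(71), np.uint8(102)), (np.uint8(45), np.uint8(70), np.uint8(102)), (np.uint8(46), np.uint8(72), np.uint8(103)), (np.uint8(57), np.uint8(69), np.uint8(93)), (np.uint8(83), np.uint8(65), np.uint8(65)), (np.uint8(88), np.uint8(78), np.uint8(80)), (np.uint8(83), np.uint8(108), np.uint8(126)), (np.uint8(89), np.uint8(122), np.uint8(145)), (np.uint8(87), np.uint8(119), np.uint8(140)), (np.uint8(83), np.uint8(115), np.uint8(136))]
180 [(np.uint8(84), np.uint8(117), np.uint8(139)), (np.uint8(84), np.uint8(116), np.uint8(138)), (np.uint8(84), np.uint8(117), np.uint8(139)), (
[... 5191 characters left out ...]
int8(68), np.uint8(97)), (np.uint8(43), np.uint8(66), np.uint8(96))] [(np.uint8(76), np.uint8(124), np.uint8(174)), (np.uint8(76), np.uint8(124), np.uint8(174)), (np.uint8(73), np.uint8(121), np.uint8(171)), (np.uint8(72), np.uint8(118), np.uint8(167)), (np.uint8(69), np.uint8(109), np.uint8(156)), (np.uint8(64), np.uint8(94), np.uint8(135)), (np.uint8(61), np.uint8(78), np.uint8(112)), (np.uint8(58), np.uint8(57), np.uint8(74)), (np.uint8(57), np.uint8(45), np.uint8(45)), (np.uint8(58), np.uint8(45), np.uint8(45)), (np.uint8(82), np.uint8(56), np.uint8(48)), (np.uint8(106), np.uint8(68), np.uint8(52)), (np.uint8(122), np.uint8(76), np.uint8(55)), (np.uint8(135), np.uint8(85), np.uint8(59))]
```

View pics/w1c.png

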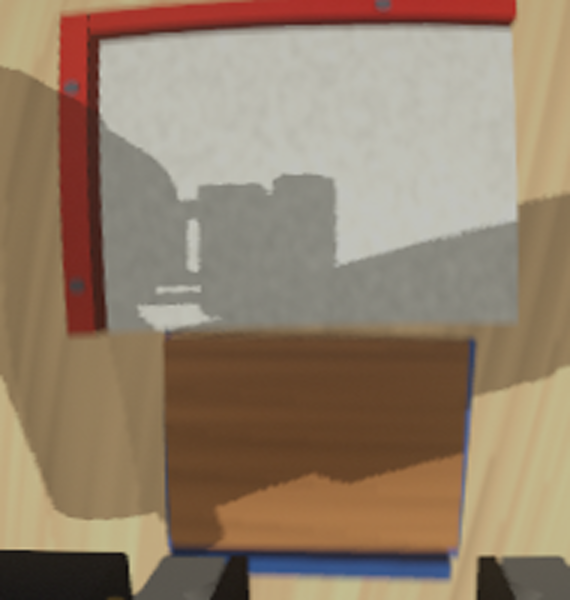

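Run:
```python
from fit import *
im=cv2.imread('pics/w1.png');s=pickle.load(open('w1.pkl','rb'))
sat=cv2.cvtColor(im,cv2.COLOR_BGR2HSV)[:,:,1]; red=im[:,:,2];rg=cv2.subtract(im[:,:,2],im[:,:,1]);g=im[:,:,1]
ang=lambda d:np.arctan(np.clip(d[1]/d[0],-99,99))
def L(nm,ch,p0,p1,z,w=5):
    e=edgepts(ch,p0,p1,w);X=on('wrist',e,z,s)[:,:2];l=fitline(X)
    r=np.abs((X-l[0])@np.array([-l[1][1],l[1][0]])); print(nm,l[0].round(4),l[1].round(4),'med res mm',(np.median(r)*1e3).round(2));return l
zt=.0605
f=L('front(-y)',red,(188,134.5),(285,136),zt,4);b=L('back',red,(188,219.5),(283,221),zt,4)
px=L('+x',im[:,:,0],(185,137),(187,217),zt,3);mx=L('-x',red,(286.5,138),(283,218),zt,3)
P=[inter(f,px),inter(f,mx),inter(b,mx),inter(b,px)];print(np.round(P,4),'centre',np.mean(P,0).round(4))
print('sizes',[np.hypot(*(P[i]-P[i-1])).round(4) for i in range(4)])
fe=L('fence in top',rg,(160,16),(164.5,131),.064,4)
fo=L('fence out top',rg,(150.5,12),(153,131),.064,4)
st=L('stop in top',rg,(162,11),(300,9),.064,3)
bm=L('bed -x',sat,(301.5,14),(302,128),.044,4);bp=L('bed +y',sat,(167,131),(300,129),.044,4)
C=inter(fe,st);print('corner at .064',C)
for nm,l in (('f',f),('b',b),('bp',bp),('st',st)):print(nm,'yaw',np.arctan(l[1][1]/l[1][0]).round(4))
for nm,l in (('px',px),('mx',mx),('fe',fe),('fo',fo),('bm',bm)):print(nm,'yaw',np.arctan(-l[1][0]/l[1][1]).round(4))
```

```text
front(-y) [ 0.5358 -0.007 ] [0.989  0.1479] med res mm 0.3
back [0.5051 0.124 ] [0.9869 0.1615] med res mm 0.12
+x [0.6022 0.0741] [ 0.1606 -0.987 ] med res mm 0.16
-x [0.4522 0.0495] [ 0.1501 -0.9887] med res mm 0.12
[[ 0.6135  0.0046]
 [ 0.4624 -0.018 ]
 [ 0.4424  0.1137]
 [ 0.5917  0.1382]] centre [0.5275 0.0596]
sizes [np.float32(0.1353), np.float32(0.1527), np.float32(0.1333), np.float32(0.1513)]
fence in top [ 0.661  -0.0775] [ 0.2478 -0.9688] med res mm 1.31
fence out top [ 0.6779 -0.0731] [ 0.1953 -0.9808] med res mm 0.11
stop in top [ 0.5729 -0.1888] [0.9818 0.1899] med res mm 0.51
bed -x [ 0.4582 -0.1172] [ 0.1971 -0.9804] med res mm 0.1
bed +y [ 0.5424 -0.0086] [0.9783 0.2071] med res mm 0.33
corner at .064 [ 0.68392944 -0.16733046]
f yaw 0.1484
b yaw 0.1622
bp yaw 0.2086
st yaw 0.1911
px yaw 0.1613
mx yaw 0.1507
fe yaw 0.2504
fo yaw 0.1965
bm yaw 0.1984
```

The jig yaw is about 0.197 and the panel yaw about 0.156. In jig axes the panel must travel about +32 mm in x and -190 mm in y. I'll go above the panel, a little behind its centre, and descend.

Call:
arm_command(fingers=[0,0,0,0,0,0,0,0], dp=[[0.007,0.025,-0.04],[0.007,0.025,-0.04],[0,0,-0.04],[0,0,-0.04],[0,0,-0.03],[0,0,-0.02],[0,0,-0.01],[0,0,0]], roll=[-0.012,-0.012,0,0,0,0,0,0])

```text
t: 2.6
eef_pos: [0.5255, 0.0701, 0.0831]
ee_rot: [3.135, -0.0, -1.425]
force: [-0.3, -0.2, 0.4]
width: 0.0439
```

Run:
```python
from h import *
s=get_state();print(s['eef_pos'],s['ee_rot'],s['force'],s['moment'],s['t'])
```

```text
[0.52545199 0.07011512 0.08314608] [ 3.13528261e+00 -3.76677162e-04 -1.42542765e+00] [-0.29601921 -0.19338184  0.36170197] [ 0.09570456 -0.05678345 -0.02882935] 2.6
```

Call:
arm_command(fingers=[0,0,0,0,0,0,0,0], dp=[[0,0.004,-0.006],[0,0,-0.005],[0,0,-0.004],[0,0,-0.002],[0,0,-0.001],[0,0,-0.001],[0,0,-0.001],[0,0,-0.001]], roll=[0,0,0,0,0,0,0,0])

```text
t: 3.4
eef_pos: [0.5286, 0.0759, 0.0651]
ee_rot: [-3.14, 0.002, -1.425]
force: [0.3, -0.2, 0.1]
width: 0.0437
```

Call:
arm_command(fingers=[0,0,0], dp=[[0,0,-0.001],[0,0,-0.001],[0,0,-0.001]], roll=[0,0,0])

```text
t: 3.7
eef_pos: [0.5287, 0.0759, 0.062]
ee_rot: [-3.14, 0.002, -1.425]
force: [-0.3, -0.4, 0.6]
width: 0.0437
```

Call:
arm_command(fingers=[0,0], dp=[[0,0,-0.001],[0,0,-0.001]], roll=[0,0])

```text
t: 3.9
eef_pos: [0.5287, 0.0759, 0.0598]
ee_rot: [-3.14, 0.002, -1.425]
force: [0.6, -0.1, -0.3]
width: 0.0437
```

Call:
arm_command(fingers=[0], dp=[[0,0,-0.0005]], roll=[0])

```text
t: 4.0
eef_pos: [0.5286, 0.0758, 0.0591]
ee_rot: [-3.14, 0.002, -1.425]
force: [0.6, -0.3, -0.2]
width: 0.0436
```

Call:
arm_command(fingers=[0], dp=[[0,0,-0.0005]], roll=[0])

```text
t: 4.1
eef_pos: [0.5286, 0.0758, 0.0586]
ee_rot: [-3.14, 0.002, -1.425]
force: [-0.8, -0.1, 1.4]
width: 0.0439
```

Call:
arm_command(fingers=[0], dp=[[0,0,-0.0005]], roll=[0])

```text
t: 4.2
eef_pos: [0.5286, 0.0758, 0.058]
ee_rot: [-3.14, 0.002, -1.425]
force: [0.6, 0.1, -0.1]
width: 0.0438
```

Call:
arm_command(fingers=[0,0], dp=[[0,0,-0.0005],[0,0,-0.0005]], roll=[0,0])

```text
t: 4.4
eef_pos: [0.5287, 0.0759, 0.057]
ee_rot: [-3.14, 0.002, -1.425]
force: [0.3, -0.3, -0.0]
width: 0.0434
```

Call:
arm_command(fingers=[0,0], dp=[[0,0,-0.0005],[0,0,-0.0005]], roll=[0,0])

```text
t: 4.6
eef_pos: [0.5287, 0.0759, 0.0559]
ee_rot: [-3.14, 0.002, -1.425]
force: [0.4, -0.8, 0.0]
width: 0.0435
```

Run:
```python
from h import *
s=get_state();print(s['eef_pos'],s['force'],s['moment'],s['t'])
im=grab_frame('scene');c=im[160:260,150:330];cv2.imwrite('pics/s2.png',cv2.resize(c,None,fx=4,fy=4,interpolation=cv2.INTER_CUBIC))
```

```text
[0.52866793 0.07585651 0.05590615] [ 0.42309668 -0.82715983  0.03597544] [ 0.08118125 -0.04529203 -0.01250785] 4.6
```

View pics/s2.png

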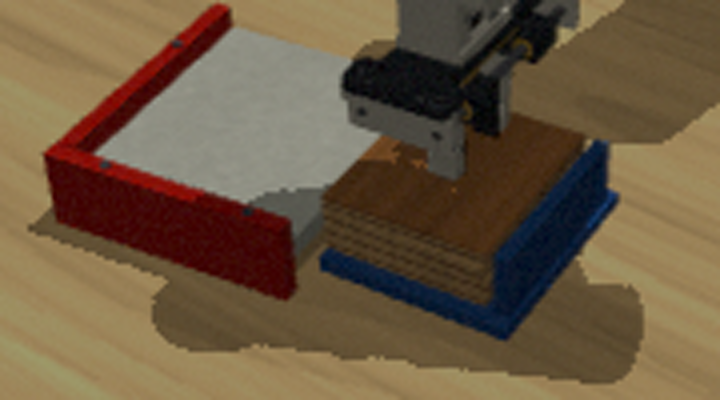

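The fingers are just above the panel. When open, the tips sit higher than the TCP point. I'll keep going slowly.

Call:
arm_command(fingers=[0,0,0], dp=[[0,0,-0.0005],[0,0,-0.0005],[0,0,-0.0005]], roll=[0,0,0])

```text
t: 4.95
eef_pos: [0.5287, 0.0759, 0.0543]
ee_rot: [-3.14, 0.002, -1.425]
force: [-0.5, -0.3, -0.3]
width: 0.0439
```

Call:
arm_command(fingers=[0,0,0], dp=[[0,0,-0.0005],[0,0,-0.0005],[0,0,-0.0005]], roll=[0,0,0])

```text
t: 5.25
eef_pos: [0.5287, 0.0759, 0.0527]
ee_rot: [-3.14, 0.002, -1.425]
force: [-0.2, 0.3, -0.0]
width: 0.0439
```

Call:
arm_command(fingers=[0,0,0], dp=[[0,0,-0.0005],[0,0,-0.0005],[0,0,-0.0005]], roll=[0,0,0])

```text
t: 5.55
eef_pos: [0.5287, 0.0759, 0.051]
ee_rot: [-3.14, 0.002, -1.425]
force: [-0.9, -0.0, 0.1]
width: 0.0439
```

Call:
arm_command(fingers=[0,0], dp=[[0,0,-0.0005],[0,0,-0.0005]], roll=[0,0])

```text
t: 5.75
eef_pos: [0.5287, 0.0759, 0.0499]
ee_rot: [-3.14, 0.002, -1.425]
force: [0.3, 0.3, -0.1]
width: 0.0438
```

Call:
arm_command(fingers=[0,0], dp=[[0,0,-0.0005],[0,0,-0.0005]], roll=[0,0])

```text
t: 5.95
eef_pos: [0.5287, 0.0758, 0.0488]
ee_rot: [-3.14, 0.002, -1.425]
force: [-0.4, -1.0, -0.7]
width: 0.0438
```

Run:
```python
from h import *
s=get_state();print(s['eef_pos'],s['force'],s['moment'],s['t'])
cv2.imwrite('pics/w3.png',grab_frame('wrist'))
im=grab_frame('scene');c=im[160:260,150:330];cv2.imwrite('pics/s3.png',cv2.resize(c,None,fx=4,fy=4,interpolation=cv2.INTER_CUBIC))
```

```text
[0.52867844 0.07584967 0.04881614] [-0.39858817 -0.96801267 -0.7439383 ] [ 0.08435712 -0.01414966  0.074984  ] 5.95
```

View pics/s3.png

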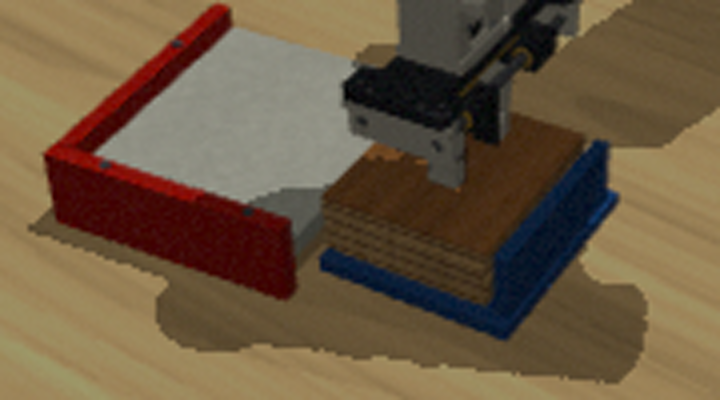

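View pics/w3.png

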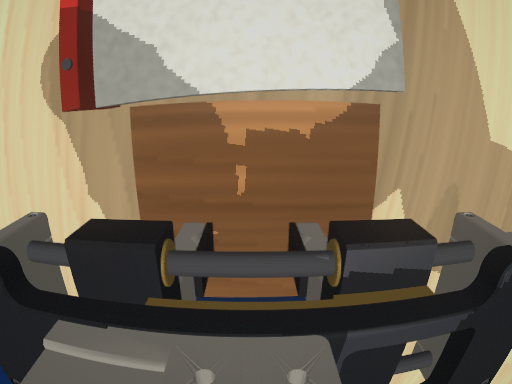

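Still no contact. The tip in the scene view is at about (448,185), just over the panel. Continuing the descent in 0.5 mm rows.

Call:
arm_command(fingers=[0,0], dp=[[0,0,-0.0005],[0,0,-0.0005]], roll=[0,0])

```text
t: 6.25
eef_pos: [0.5287, 0.0759, 0.0478]
ee_rot: [-3.14, 0.002, -1.425]
force: [-0.2, -0.2, 0.6]
width: 0.0439
```

Call:
arm_command(fingers=[0,0], dp=[[0,0,-0.0005],[0,0,-0.0005]], roll=[0,0])

```text
t: 6.45
eef_pos: [0.5287, 0.0759, 0.0467]
ee_rot: [-3.14, 0.002, -1.425]
force: [-0.1, 0.2, 0.4]
width: 0.044
```

Call:
arm_command(fingers=[0,0], dp=[[0,0,-0.0005],[0,0,-0.0005]], roll=[0,0])

```text
t: 6.65
eef_pos: [0.5287, 0.0759, 0.0456]
ee_rot: [-3.14, 0.002, -1.425]
force: [-0.6, 1.3, 0.2]
width: 0.0437
```

Call:
arm_command(fingers=[0,0], dp=[[0,0,-0.0005],[0,0,-0.0005]], roll=[0,0])

```text
t: 6.85
eef_pos: [0.5287, 0.0759, 0.0445]
ee_rot: [-3.14, 0.002, -1.425]
force: [-0.0, 0.1, -0.3]
width: 0.0437
```

Run:
```python
from h import *
s=get_state();print(s['eef_pos'],s['ee_rot'],s['q'],s['force'],s['moment'],s['joint_efforts'],s['t'])
im=grab_frame('scene');c=im[175:235,220:320];cv2.imwrite('pics/s4.png',cv2.resize(c,None,fx=7,fy=7,interpolation=cv2.INTER_CUBIC))
c=calibration('scene')
def pr(X):
    p=np.array(c['R'])@X+c['t'];return (p[:2]/p[2]*c['fx']+[c['cx'],c['cy']]).round(1)
R=Ro.from_euler('xyz',s['ee_rot']).as_matrix()
for a in (-.043,-.022,.022,.043):
  for z in (0,-.005,-.010,-.016): print(a,z,(pr(s['eef_pos']+R@np.array([0,a,z]))-[220,175])*7)
```

```text
[0.52866785 0.07585374 0.04451912] [-3.14013168e+00  1.65283133e-03 -1.42474613e+00] [ 0.50900655  0.28892538 -0.5001185  -0.00145981 -0.77980036 -0.36192056] [-0.00478835  0.14707921 -0.29092034] [ 0.11522397 -0.03053402  0.03458701] [ 2.66779017e-05 -4.54819250e+01  2.19822800e+01  5.24308965e+00
 -8.40499968e-03  1.53728934e-04] 6.85
-0.043 0 [275.8 280. ]
-0.043 -0.005 [275.8 270.2]
-0.043 -0.01 [275.1 260.4]
-0.043 -0.016 [275.1 248.5]
-0.022 0 [302.4 251.3]
-0.022 -0.005 [302.4 241.5]
-0.022 -0.01 [302.4 231.7]
-0.022 -0.016 [301.7 219.8]
0.022 0 [356.3 192.5]
0.022 -0.005 [356.3 182.7]
0.022 -0.01 [356.3 172.9]
0.022 -0.016 [356.3 161. ]
0.043 0 [381.5 165.2]
0.043 -0.005 [381.5 155.4]
0.043 -0.01 [380.8 145.6]
0.043 -0.016 [380.8 134.4]
```

View pics/s4.png

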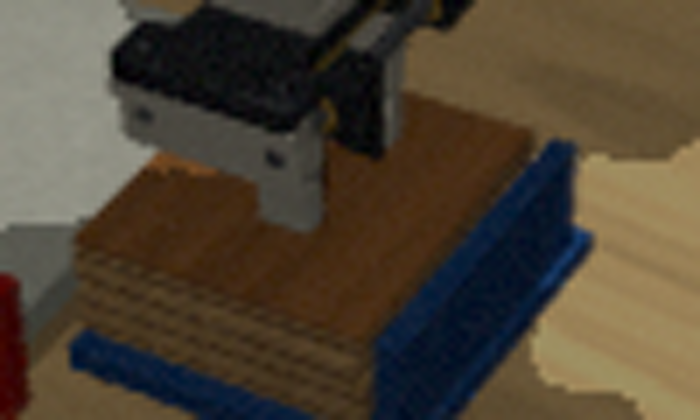

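The tip pixel (290,228) matches a fingertip about 15 mm above the TCP plane, so contact is close.

Call:
arm_command(fingers=[0,0], dp=[[0,0,-0.0005],[0,0,-0.0005]], roll=[0,0])

```text
t: 7.1
eef_pos: [0.5286, 0.0758, 0.0434]
ee_rot: [-3.14, 0.002, -1.425]
force: [0.6, 0.4, 1.0]
width: 0.0435
```

Call:
arm_command(fingers=[0,0], dp=[[0,0,-0.0005],[0,0,-0.0005]], roll=[0,0])

```text
t: 7.3
eef_pos: [0.5287, 0.0758, 0.0423]
ee_rot: [-3.14, 0.002, -1.425]
force: [-0.2, -0.1, -0.5]
width: 0.0441
```

Call:
arm_command(fingers=[0,0], dp=[[0,0,-0.0005],[0,0,-0.0005]], roll=[0,0])

```text
t: 7.5
eef_pos: [0.5287, 0.0759, 0.0412]
ee_rot: [-3.14, 0.002, -1.425]
force: [0.2, -0.5, 0.1]
width: 0.0438
```

Call:
arm_command(fingers=[0,0], dp=[[0,0,-0.0005],[0,0,-0.0005]], roll=[0,0])

```text
t: 7.7
eef_pos: [0.5287, 0.0759, 0.0401]
ee_rot: [-3.14, 0.002, -1.425]
force: [0.4, -0.4, -0.2]
width: 0.0438
```

Call:
arm_command(fingers=[0,0], dp=[[0,0,-0.0005],[0,0,-0.0005]], roll=[0,0])

```text
t: 7.9
eef_pos: [0.5287, 0.0759, 0.039]
ee_rot: [-3.14, 0.002, -1.425]
force: [-0.2, 0.2, -0.0]
width: 0.0438
```

Run:
```python
from h import *
im=grab_frame('scene');c=im[175:235,220:320];cv2.imwrite('pics/s5.png',cv2.resize(c,None,fx=7,fy=7,interpolation=cv2.INTER_CUBIC))
```

```text
(no output)
```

View pics/s5.png

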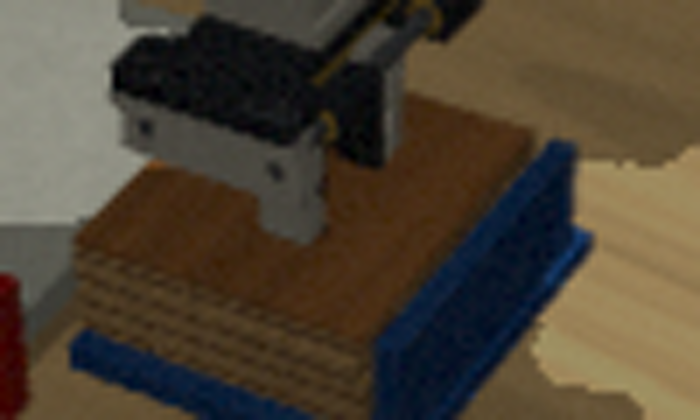

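Run:
```python
from h import *
c=calibration('scene')
def pr(X):
    p=np.array(c['R'])@X+c['t'];return ((p[:2]/p[2]*c['fx']+[c['cx'],c['cy']]-[220,175])*7).round(1)
for X in ([.561,.081,.0605],[.561,.081,.0555],[.561,.081,.055-.003],[.6135,.0046,.0605],[.5917,.1382,.0605],[.4424,.1137,.0605]): print(X,pr(X))
```

```text
[0.561, 0.081, 0.0605] [289.  234.7]
[0.561, 0.081, 0.0555] [289.2 244.6]
[0.561, 0.081, 0.052] [289.4 251.5]
[0.6135, 0.0046, 0.0605] [ 56.1 228. ]
[0.5917, 0.1382, 0.0605] [356.1 331.7]
[0.4424, 0.1137, 0.0605] [530.3 122. ]
```

Call:
arm_command(fingers=[0,0], dp=[[0,0,-0.0005],[0,0,-0.0005]], roll=[0,0])

```text
t: 8.15
eef_pos: [0.5287, 0.0759, 0.0379]
ee_rot: [-3.14, 0.002, -1.425]
force: [0.6, 0.2, -0.1]
width: 0.044
```

Call:
arm_command(fingers=[0,0], dp=[[0,0,-0.0005],[0,0,-0.0005]], roll=[0,0])

```text
t: 8.35
eef_pos: [0.5288, 0.0759, 0.0371]
ee_rot: [-3.14, 0.002, -1.425]
force: [-1.0, -0.2, 6.9]
width: 0.0433
```

Call:
arm_command(fingers=[0,0], dp=[[0,0,-0.0005],[0,0,-0.0005]], roll=[0,0])

```text
t: 8.55
eef_pos: [0.5292, 0.0759, 0.0371]
ee_rot: [-3.139, 0.001, -1.424]
force: [-1.9, -0.1, 4.6]
width: 0.0441
```

Call:
arm_command(fingers=[0,0], dp=[[0,0,-0.0005],[0,0,-0.0005]], roll=[0,0])

```text
t: 8.75
eef_pos: [0.5296, 0.0759, 0.0371]
ee_rot: [-3.138, 0.001, -1.424]
force: [-1.7, -0.5, 5.3]
width: 0.0436
```

Contact at TCP z 0.0371, where -0.5 mm per row gives about 5 N. Now I'll start a gentle drag.

Call:
arm_command(fingers=[0,0,0,0], dp=[[0.0003,-0.001,-0.0007],[0.0006,-0.002,-0.0007],[0.0006,-0.002,-0.0007],[0.0009,-0.003,-0.0007]], roll=[0,0,0,0])

```text
t: 9.15
eef_pos: [0.5347, 0.0695, 0.0373]
ee_rot: [-3.132, 0.002, -1.422]
force: [-1.4, 0.5, 5.9]
width: 0.0439
```

Run:
```python
from h import *
s=get_state();print(s['eef_pos'],s['ee_rot'],s['force'],s['moment'])
im=grab_frame('scene');c=im[160:260,150:330];cv2.imwrite('pics/s6.png',cv2.resize(c,None,fx=4,fy=4,interpolation=cv2.INTER_CUBIC))
```

```text
[0.53466495 0.06946051 0.03731664] [-3.13247820e+00  2.43297102e-03 -1.42156547e+00] [-1.39624382  0.5198568   5.87584302] [ 0.48689467  0.3382544  -0.03937665]
```

View pics/s6.png

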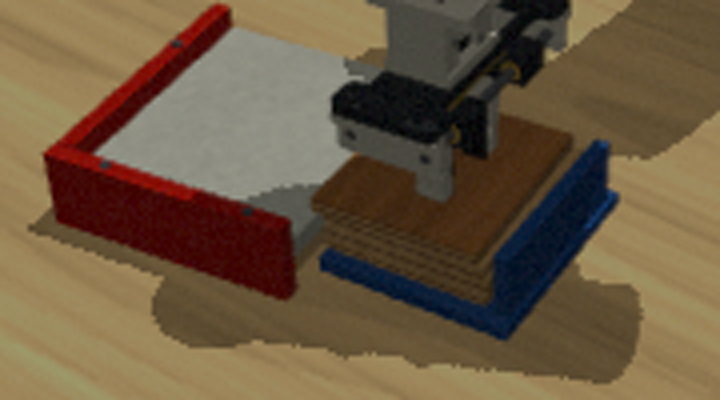

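The panel slides by itself and the lower panels stay put: the top panel's edge has shifted against the three below. Continuing.

Call:
arm_command(fingers=[0,0,0,0,0,0], dp=[[0.001,-0.005,-0.0008],[0.0015,-0.007,-0.0008],[0.0015,-0.007,-0.0008],[0.0015,-0.007,-0.0008],[0.0015,-0.007,-0.0008],[0.0015,-0.007,-0.0008]], roll=[0,0,0,0,0,0])

```text
t: 9.8
eef_pos: [0.5494, 0.0313, 0.0376]
ee_rot: [-3.12, 0.005, -1.418]
force: [-0.6, 1.4, 5.7]
width: 0.0437
```

Run:
```python
from h import *
s=get_state();print(s['eef_pos'],s['ee_rot'],s['force'],s['moment'])
im=grab_frame('scene');c=im[160:260,150:330];cv2.imwrite('pics/s7.png',cv2.resize(c,None,fx=4,fy=4,interpolation=cv2.INTER_CUBIC))
```

```text
[0.54939541 0.03133181 0.03761792] [-3.12021396  0.00453531 -1.41755172] [-0.58760326  1.37167561  5.68377053] [ 0.5575523   0.32747723 -0.01452349]
```

View pics/s7.png

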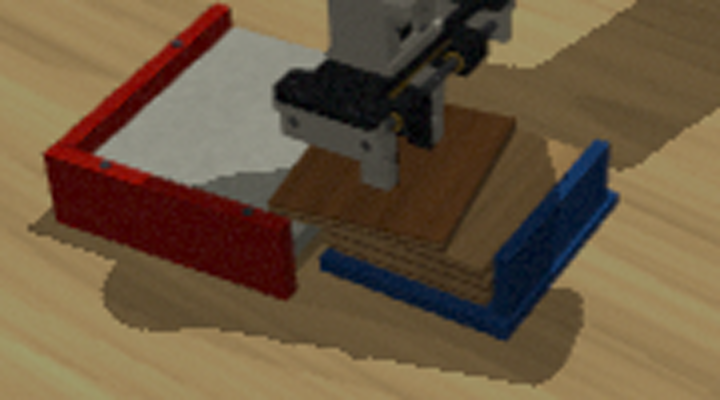

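Call:
arm_command(fingers=[0,0,0,0,0,0], dp=[[0.0012,-0.007,-0.0008],[0.0012,-0.007,-0.0008],[0.0012,-0.007,-0.0008],[0.0012,-0.006,-0.0008],[0.001,-0.005,-0.0008],[0.001,-0.005,-0.0008]], roll=[0.005,0.005,0.005,0.005,0.005,0.005])

```text
t: 10.45
eef_pos: [0.5623, -0.0056, 0.0377]
ee_rot: [-3.109, 0.005, -1.384]
force: [-0.5, 0.8, 5.4]
width: 0.0436
```

Run:
```python
from h import *
s=get_state();print(s['eef_pos'],s['ee_rot'],s['force'],s['moment'])
im=grab_frame('scene');c=im[160:260,150:330];cv2.imwrite('pics/s8.png',cv2.resize(c,None,fx=4,fy=4,interpolation=cv2.INTER_CUBIC))
```

```text
[ 0.56234446 -0.00561027  0.03767924] [-3.10857572  0.00507808 -1.38383947] [-0.48066366  0.79754281  5.37465834] [ 0.49172819  0.27399954 -0.00192074]
```

View pics/s8.png

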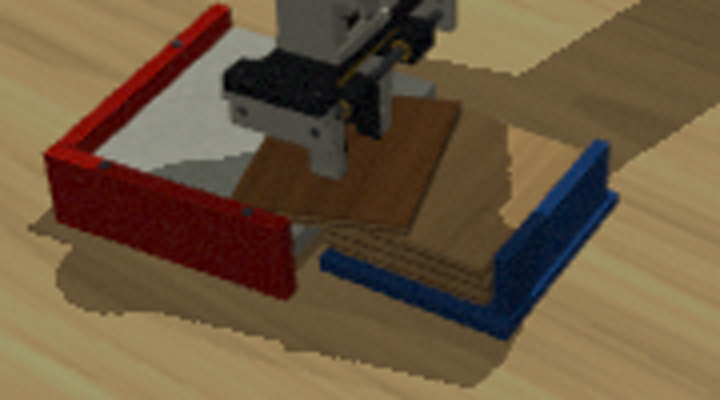

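Call:
arm_command(fingers=[0,0,0,0,0], dp=[[0.001,-0.004,-0.0008],[0.001,-0.004,-0.0008],[0.001,-0.004,-0.0008],[0.001,-0.004,-0.0008],[0.001,-0.004,-0.0008]], roll=[0,0,0,0,0])

```text
t: 11.0
eef_pos: [0.5698, -0.0259, 0.037]
ee_rot: [-3.104, 0.005, -1.382]
force: [-1.8, 2.4, 9.3]
width: 0.044
```

Call:
arm_command(fingers=[0,0,0,0,0], dp=[[0.001,-0.005,-0.0008],[0.001,-0.005,-0.0008],[0.001,-0.005,-0.0008],[0.001,-0.005,-0.0008],[0.001,-0.005,-0.0008]], roll=[0,0,0,0,0])

```text
t: 11.5
eef_pos: [0.5774, -0.0507, 0.0366]
ee_rot: [-3.099, 0.004, -1.381]
force: [-1.8, 1.7, 8.7]
width: 0.0439
```

Run:
```python
from h import *
s=get_state();print(s['eef_pos'],s['ee_rot'],s['force'],s['moment'])
im=grab_frame('scene');c=im[160:260,150:330];cv2.imwrite('pics/s9.png',cv2.resize(c,None,fx=4,fy=4,interpolation=cv2.INTER_CUBIC))
```

```text
[ 0.57741474 -0.05068212  0.03662676] [-3.09868068  0.00443292 -1.38055164] [-1.84680649  1.6843277   8.70224723] [0.72017832 0.82609708 0.02720243]
```

View pics/s9.png

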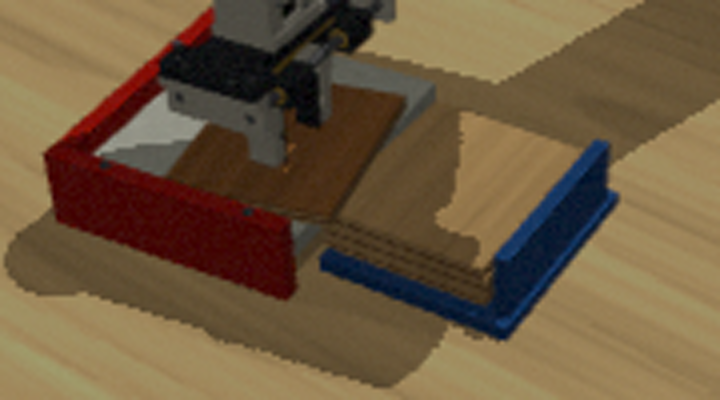

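The panel now bridges onto the bed, with its trailing edge at the stack edge near (325,217). I'll continue along the jig's -y.

Call:
arm_command(fingers=[0,0,0,0,0], dp=[[0.0005,-0.005,-0.0008],[0.0005,-0.005,-0.0008],[0.0005,-0.005,-0.0008],[0.0005,-0.005,-0.0008],[0.0005,-0.005,-0.0008]], roll=[0,0,0,0,0])

```text
t: 12.05
eef_pos: [0.5817, -0.0769, 0.0344]
ee_rot: [-3.096, 0.004, -1.379]
force: [-3.4, 3.4, 15.5]
width: 0.044
```

Run:
```python
from h import *
import pickle
s=get_state();print(s['eef_pos'],s['ee_rot'],s['force'],s['moment'])
im=grab_frame('scene');c=im[150:250,130:310];cv2.imwrite('pics/s10.png',cv2.resize(c,None,fx=4,fy=4,interpolation=cv2.INTER_CUBIC))
im=grab_frame('top');c=im[125:215,205:335];cv2.imwrite('pics/t10.png',cv2.resize(c,None,fx=6,fy=6,interpolation=cv2.INTER_CUBIC))
pickle.dump(s,open('w10.pkl','wb'));cv2.imwrite('pics/w10.png',grab_frame('wrist'))
```

```text
[ 0.58167551 -0.0769159   0.03435215] [-3.09585877  0.00371318 -1.37926372] [-3.38842197  3.41261497 15.54381376] [ 1.23766349  1.39829941 -0.03626341]
```

View pics/s10.png

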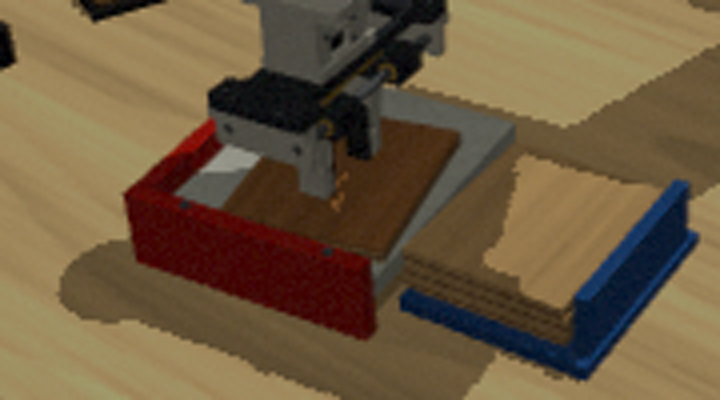

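View pics/w10.png

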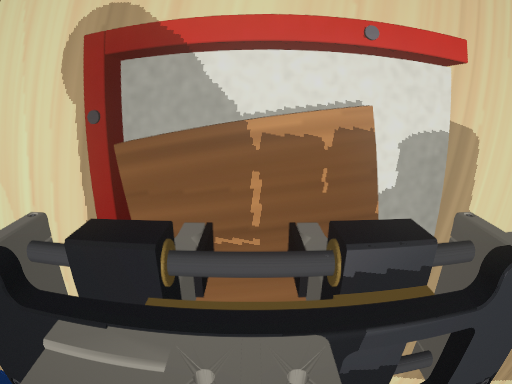

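The panel is off the stack, but in the wrist view its front edge slopes from (115,145) to (373,107), so it has yawed and the +x side lags. I'll measure that.

```bash
cat > meas.py <<'E'
from fit import *
n=np.array([np.cos(.197),np.sin(.197)]);m=np.array([-n[1],n[0]])
def jig(X): X=np.atleast_2d(X)[:,:2]; return np.c_[X@n-.5514,X@m+.213]*1e3
E
python3 - <<'E'
from meas import *
s=pickle.load(open('w10.pkl','rb'))
pt=lambda p,z:print(p,jig(on('wrist',p,z,s)).round(1))
print('panel front-left, front-right, right mid');pt((115,145),.057);pt((373,107),.057);pt((377,205),.057);pt((131,210),.057)
print('fence inner top');pt((106,90),.064);pt((112,150),.064);pt((119,210),.064)
print('fence-bed line');pt((121,70),.045);pt((124,115),.045)
print('stop in bed');pt((121,60),.045);pt((280,51),.045);pt((450,65),.045)
print('tcp',jig(s['eef_pos']))
E
```

```text
panel front-left, front-right, right mid
(115, 145) [[ 82.9 -31.6]]
(373, 107) [[-63.4 -52.2]]
(377, 205) [[-70.5   3.9]]
(131, 210) [[76.7  8.5]]
fence inner top
(106, 90) [[ 83.  -63.8]]
(112, 150) [[ 81.3 -29.7]]
(119, 210) [[81.3  6.1]]
fence-bed line
(121, 70) [[ 82.8 -76.9]]
(124, 115) [[ 81.6 -48.6]]
stop in bed
(121, 60) [[ 82.8 -83.3]]
(280, 51) [[-12.9 -82.4]]
(450, 65) [[-123.4  -85. ]]
tcp [[ 3.97022594 23.72147378]]
```

The front-left corner is touching the fence and the panel has yawed about +0.14. The moments suggest only the -x finger was loaded. I'll lift, shut the fingers to get a single well-defined contact, and drag on the +x half to square the panel up.

Call:
arm_command(fingers=[0,0,0,0,1,1,1,1], dp=[[0,0,0.001],[0,0,0.002],[0,0,0.01],[0,0,0.03],[0.01,-0.003,0.01],[0.015,-0.004,0],[0.015,-0.004,0],[0.004,0,0]], roll=[0,0,0,0,0,0,0,0], newtons=5)

```text
t: 13.0
eef_pos: [0.6243, -0.0898, 0.0909]
ee_rot: [-3.1, 0.004, -1.38]
force: [-0.3, -0.3, 0.2]
width: 0.0177
```

Call:
arm_command(fingers=[1,1,1], dp=[[0,0,0],[0,0,0],[0,0,0]], roll=[0,0,0])

```text
t: 13.3
eef_pos: [0.623, -0.0896, 0.0906]
ee_rot: [-3.101, 0.004, -1.381]
force: [-0.4, -0.8, 0.1]
width: 0.0004
```

Run:
```python
from meas import *
s=get_state();print(s['eef_pos'],s['ee_rot'],s['force'],s['moment'],s['width'],jig(s['eef_pos']))
pickle.dump(s,open('w11.pkl','wb'));cv2.imwrite('pics/w11.png',grab_frame('wrist'))
im=grab_frame('scene');c=im[150:250,130:310];cv2.imwrite('pics/s11.png',cv2.resize(c,None,fx=4,fy=4,interpolation=cv2.INTER_CUBIC))
```

```text
[ 0.6229865  -0.08962746  0.09060985] [-3.10141892  0.00417072 -1.38051287] [-0.41099454 -0.80848212  0.07926366] [0.02479949 0.11827575 0.01587046] 0.0004363023616140454 [[41.99418247  3.17004221]]
```

View pics/w11.png

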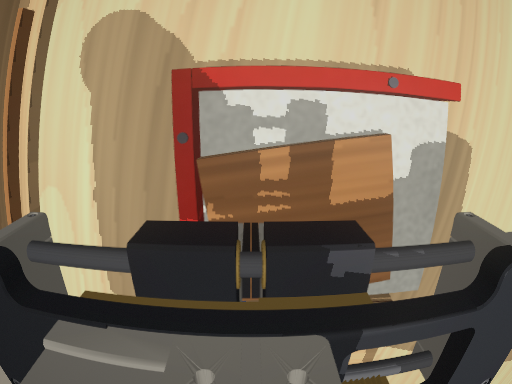

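View pics/s11.png

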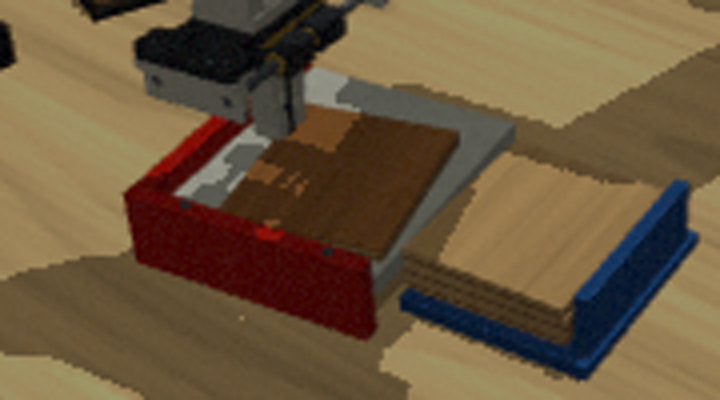

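The panel lies flat on the bed, with its front-left corner at the fence near (200,158) in the wrist view. I'll descend gently with shut fingers.

Call:
arm_command(fingers=[1,1,1,1,1,1,1], dp=[[0,0,-0.01],[0,0,-0.008],[0,0,-0.004],[0,0,-0.002],[0,0,-0.001],[0,0,-0.001],[0,0,-0.001]], roll=[0,0,0,0,0,0,0])

```text
t: 14.1
eef_pos: [0.6219, -0.0894, 0.0606]
ee_rot: [-3.103, 0.004, -1.38]
force: [-0.8, -0.5, 0.2]
width: 0.0001
```

Call:
arm_command(fingers=[1,1], dp=[[0,0,-0.0007],[0,0,-0.0005]], roll=[0,0])

```text
t: 14.3
eef_pos: [0.6221, -0.0894, 0.0595]
ee_rot: [-3.102, 0.004, -1.38]
force: [0.0, 0.4, 0.7]
width: 0.0004
```

Call:
arm_command(fingers=[1,1], dp=[[0,0,-0.0005],[0,0,-0.0005]], roll=[0,0])

```text
t: 14.5
eef_pos: [0.6223, -0.0894, 0.0588]
ee_rot: [-3.102, 0.004, -1.38]
force: [-0.1, -0.5, 0.4]
width: 0.0005
```

Call:
arm_command(fingers=[1,1], dp=[[0,0,-0.0005],[0,0,-0.0005]], roll=[0,0])

```text
t: 14.7
eef_pos: [0.6224, -0.0894, 0.0579]
ee_rot: [-3.101, 0.004, -1.38]
force: [0.7, -0.8, -0.3]
width: 0.0005
```

Call:
arm_command(fingers=[1,1], dp=[[0,0,-0.0005],[0,0,-0.0005]], roll=[0,0])

```text
t: 14.9
eef_pos: [0.6224, -0.0894, 0.0568]
ee_rot: [-3.101, 0.004, -1.38]
force: [0.3, -0.1, 0.0]
width: 0.0006
```

Call:
arm_command(fingers=[1,1], dp=[[0,0,-0.0005],[0,0,-0.0005]], roll=[0,0])

```text
t: 15.1
eef_pos: [0.6224, -0.0894, 0.0557]
ee_rot: [-3.101, 0.004, -1.38]
force: [0.9, -0.4, 1.1]
width: 0.0007
```

Call:
arm_command(fingers=[1,1], dp=[[0,0,-0.0005],[0,0,-0.0005]], roll=[0,0])

```text
t: 15.3
eef_pos: [0.6225, -0.0894, 0.0546]
ee_rot: [-3.101, 0.004, -1.38]
force: [-0.4, 0.6, 0.1]
width: 0.0006
```

Call:
arm_command(fingers=[1,1], dp=[[0,0,-0.0005],[0,0,-0.0005]], roll=[0,0])

```text
t: 15.5
eef_pos: [0.6224, -0.0894, 0.0535]
ee_rot: [-3.101, 0.004, -1.38]
force: [0.0, 0.4, -0.2]
width: 0.0005
```

Call:
arm_command(fingers=[1,1], dp=[[0,0,-0.0005],[0,0,-0.0005]], roll=[0,0])

```text
t: 15.7
eef_pos: [0.6224, -0.0894, 0.0524]
ee_rot: [-3.101, 0.004, -1.38]
force: [0.9, 0.2, 0.1]
width: 0.0005
```

Call:
arm_command(fingers=[1,1], dp=[[0,0,-0.0005],[0,0,-0.0005]], roll=[0,0])

```text
t: 15.9
eef_pos: [0.6224, -0.0894, 0.0513]
ee_rot: [-3.101, 0.004, -1.38]
force: [-0.2, 0.1, -0.2]
width: 0.0006
```

Run:
```python
from meas import *
im=grab_frame('scene');c=im[165:235,150:250];cv2.imwrite('pics/s12.png',cv2.resize(c,None,fx=7,fy=7,interpolation=cv2.INTER_CUBIC))
```

```text
(no output)
```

View pics/s12.png

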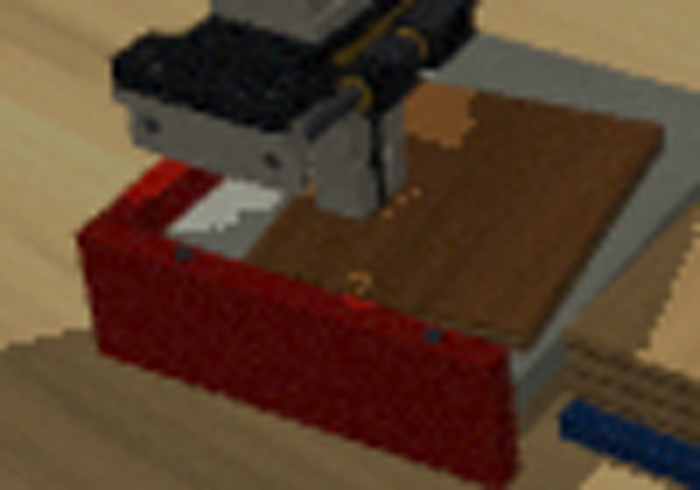

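The tip is still visibly above the panel, so the tip offset is about the same as before. I expect contact near TCP z 0.035.

Call:
arm_command(fingers=[1,1,1,1,1,1,1,1], dp=[[0,0,-0.001],[0,0,-0.001],[0,0,-0.001],[0,0,-0.001],[0,0,-0.001],[0,0,-0.001],[0,0,-0.001],[0,0,-0.001]], roll=[0,0,0,0,0,0,0,0])

```text
t: 16.75
eef_pos: [0.6224, -0.0894, 0.0425]
ee_rot: [-3.102, 0.004, -1.38]
force: [0.6, 0.6, -0.3]
width: 0.0003
```

Call:
arm_command(fingers=[1,1,1], dp=[[0,0,-0.0005],[0,0,-0.0005],[0,0,-0.0005]], roll=[0,0,0])

```text
t: 17.05
eef_pos: [0.6223, -0.0894, 0.0408]
ee_rot: [-3.102, 0.004, -1.38]
force: [-0.2, 0.3, -0.2]
width: 0.0004
```

Call:
arm_command(fingers=[1,1,1], dp=[[0,0,-0.0005],[0,0,-0.0005],[0,0,-0.0005]], roll=[0,0,0])

```text
t: 17.35
eef_pos: [0.6224, -0.0894, 0.0392]
ee_rot: [-3.102, 0.004, -1.38]
force: [-1.3, 0.6, 0.0]
width: 0.0003
```

Call:
arm_command(fingers=[1,1,1], dp=[[0,0,-0.0005],[0,0,-0.0005],[0,0,-0.0005]], roll=[0,0,0])

```text
t: 17.65
eef_pos: [0.6224, -0.0894, 0.0376]
ee_rot: [-3.101, 0.004, -1.38]
force: [-0.2, -1.2, -0.3]
width: 0.0006
```

Call:
arm_command(fingers=[1,1,1], dp=[[0,0,-0.0005],[0,0,-0.0005],[0,0,-0.0005]], roll=[0,0,0])

```text
t: 17.95
eef_pos: [0.6224, -0.0894, 0.036]
ee_rot: [-3.101, 0.004, -1.38]
force: [-0.7, -0.3, -0.1]
width: 0.0005
```

Call:
arm_command(fingers=[1,1], dp=[[0,0,-0.0005],[0,0,-0.0005]], roll=[0,0])

```text
t: 18.15
eef_pos: [0.6225, -0.0894, 0.0349]
ee_rot: [-3.101, 0.004, -1.38]
force: [-0.4, 0.9, 0.3]
width: 0.0004
```

Call:
arm_command(fingers=[1,1], dp=[[0,0,-0.0005],[0,0,-0.0005]], roll=[0,0])

```text
t: 18.35
eef_pos: [0.6225, -0.0894, 0.0338]
ee_rot: [-3.101, 0.004, -1.38]
force: [-0.7, 0.2, -1.0]
width: 0.0004
```

Call:
arm_command(fingers=[1,1], dp=[[0,0,-0.0005],[0,0,-0.0005]], roll=[0,0])

```text
t: 18.55
eef_pos: [0.6226, -0.0895, 0.0335]
ee_rot: [-3.101, 0.004, -1.38]
force: [-2.2, 1.2, 6.5]
width: 0.0008
```

Contact at TCP z 0.0335. Now I'll drag the +x half along -y to rotate the panel.

Call:
arm_command(fingers=[1,1,1,1,1], dp=[[0.0002,-0.002,-0.0007],[0.0004,-0.004,-0.0007],[0.0004,-0.004,-0.0007],[0.0004,-0.004,-0.0007],[0.0004,-0.004,-0.0007]], roll=[0,0,0,0,0])

```text
t: 19.05
eef_pos: [0.6278, -0.1072, 0.0335]
ee_rot: [-3.094, 0.003, -1.378]
force: [-0.9, 1.1, 4.7]
width: 0.0004
```

Run:
```python
from meas import *
s=get_state();print(s['eef_pos'],s['ee_rot'],s['force'],s['moment'],s['width'],jig(s['eef_pos']))
pickle.dump(s,open('w13.pkl','wb'));cv2.imwrite('pics/w13.png',grab_frame('wrist'))
```

```text
[ 0.62784058 -0.10722028  0.03354501] [-3.09407653e+00  2.78723705e-03 -1.37757658e+00] [-0.94079407  1.0674984   4.68884614] [0.57751834 0.2998911  0.0077189 ] 0.00038634734165583285 [[ 43.31096153 -15.03257584]]
```

View pics/w13.png

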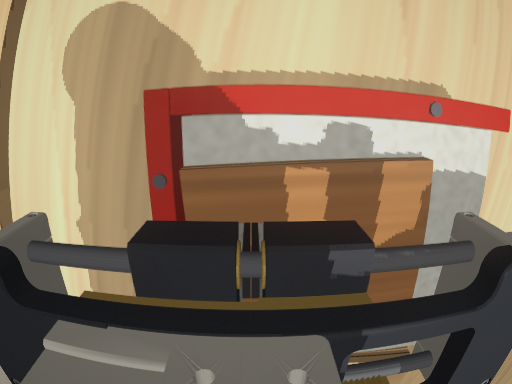

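Run:
```python
from meas import *
s=pickle.load(open('w13.pkl','rb'))
pt=lambda p,z:print(p,jig(on('wrist',p,z,s)).round(1))
print('panel FL, FR, R');pt((181,169),.0575);pt((432,159),.0575);pt((420,260),.0575)
print('stop in bed');pt((184,116),.045);pt((300,114),.045);pt((488,133),.045)
print('fence in top');pt((172,140),.064);pt((177,200),.064)
```

```text
panel FL, FR, R
(181, 169) [[ 81.4 -55.6]]
(432, 159) [[-64.5 -63.9]]
(420, 260) [[-68.9   3.1]]
stop in bed
(184, 116) [[ 81.8 -84.5]]
(300, 114) [[ 15.4 -85.1]]
(488, 133) [[-120.6  -82.7]]
fence in top
(172, 140) [[ 83.6 -72.6]]
(177, 200) [[ 83.  -39.6]]
```

Yaw is down to about 0.06, with 21–29 mm left to the stop. I'll drag 10 mm more at the same contact.

Call:
arm_command(fingers=[1,1,1,1], dp=[[0.0002,-0.003,-0.0008],[0.0002,-0.003,-0.0008],[0.0002,-0.003,-0.0008],[0.0002,-0.002,-0.0008]], roll=[0,0,0,0])

```text
t: 19.5
eef_pos: [0.6322, -0.1195, 0.0336]
ee_rot: [-3.087, 0.001, -1.377]
force: [-0.4, 2.3, 7.5]
width: 0.0006
```

Run:
```python
from meas import *
s=get_state();print(s['eef_pos'],s['ee_rot'],s['force'],s['moment'],s['width'],jig(s['eef_pos']))
pickle.dump(s,open('w14.pkl','wb'));cv2.imwrite('pics/w14.png',grab_frame('wrist'))
```

```text
[ 0.63220861 -0.11945885  0.03360689] [-3.08723623e+00  1.16915450e-03 -1.37677601e+00] [-0.44867421  2.28956432  7.53824637] [0.66324508 0.36719537 0.04288198] 0.0005511792033554945 [[ 45.19906896 -27.88937797]]
```

View pics/w14.png

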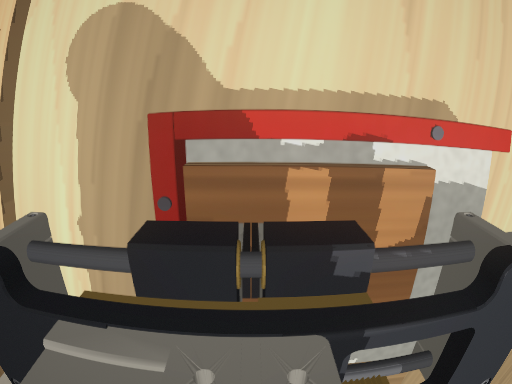

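Nearly square now. I'll lift slightly and re-contact at the panel's centreline, just ahead of its middle.

Call:
arm_command(fingers=[1,1,1,1,1,1,1], dp=[[0,0,0.001],[0,0,0.003],[-0.01,0.001,0.003],[-0.015,0.002,0],[-0.015,0.002,0],[-0.002,0,-0.002],[0,0,-0.001]], roll=[0,0,0,0,0,0,0])

```text
t: 20.25
eef_pos: [0.5855, -0.1152, 0.0369]
ee_rot: [-3.09, 0.002, -1.378]
force: [-0.3, -0.3, 0.3]
width: 0.0005
```

Run:
```python
from meas import *
s=get_state();print(s['eef_pos'],s['ee_rot'],s['force'],s['moment'],s['width'],jig(s['eef_pos']))
pickle.dump(s,open('w15.pkl','wb'));cv2.imwrite('pics/w15.png',grab_frame('wrist'))
```

```text
[ 0.58550245 -0.11518646  0.0369063 ] [-3.08977492e+00  1.87820577e-03 -1.37830867e+00] [-0.2629128  -0.32470615  0.29537203] [ 0.00376297  0.04166861 -0.04908488] 0.00045515009635402115 [[  0.23251695 -14.55791262]]
```

View pics/w15.png

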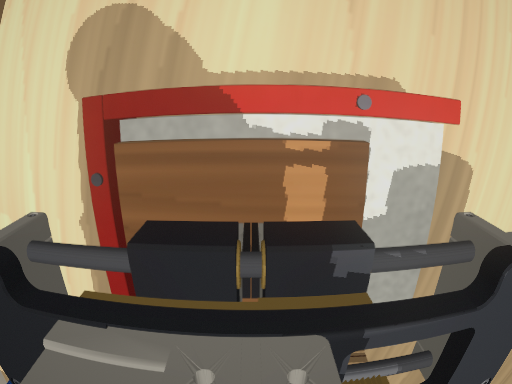

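Run:
```python
from meas import *
s=pickle.load(open('w15.pkl','rb'));im=cv2.imread('pics/w15.png')
c=im[80:260,70:400];cv2.imwrite('pics/w15c.png',cv2.resize(c,None,fx=2.4,fy=2.4,interpolation=cv2.INTER_CUBIC))
def L(nm,ch,p0,p1,z,w=4):
    X=jig(on('wrist',edgepts(ch,p0,p1,w),z,s));l=fitline(X);print(nm,l[0].round(2),(l[1][1]/l[1][0]).round(4))
L('front panel',im[:,:,0],(119,143),(365,142),.0575)
L('stop bed',cv2.cvtColor(im,cv2.COLOR_BGR2HSV)[:,:,1],(125,121),(360,120),.0455)
L('panel -x',im[:,:,0],(368,147),(363,215),.0575)
```

```text
front panel [  1.76 -70.76] -0.0073
stop bed [  1.51 -81.28] -0.0042
panel -x [-66.7  -46.92] 575.8778
```

View pics/w15c.png

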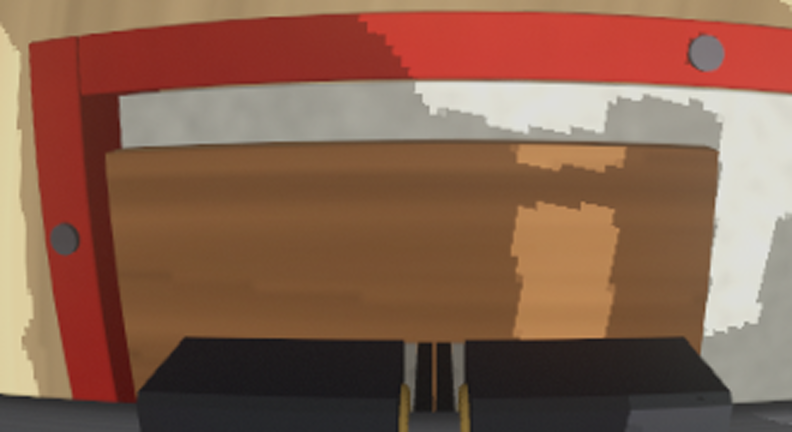

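It is square within 0.003 rad, about 11 mm from the stop and close to the fence. Next I'll press and drag -y to the stop.

Call:
arm_command(fingers=[1,1,1,1,1,1,1], dp=[[0,0,-0.001],[0,0,-0.0007],[0,0,-0.0005],[0,0,-0.0005],[0,0,-0.0005],[0,0,-0.0005],[0,0,-0.0005]], roll=[0,0,0,0,0,0,0])

```text
t: 21.0
eef_pos: [0.5882, -0.1156, 0.0336]
ee_rot: [-3.088, 0.001, -1.378]
force: [-1.1, -0.1, 5.7]
width: 0.0002
```

Call:
arm_command(fingers=[1,1,1,1], dp=[[0.0002,-0.002,-0.0008],[0.0003,-0.003,-0.0008],[0.0003,-0.003,-0.0008],[0.0002,-0.002,-0.0008]], roll=[0,0,0,0])

```text
t: 21.4
eef_pos: [0.5913, -0.1254, 0.0336]
ee_rot: [-3.084, -0.0, -1.376]
force: [-3.3, 2.7, 9.6]
width: 0.0006
```

Call:
arm_command(fingers=[1,1,1], dp=[[0,-0.002,-0.0009],[0,-0.0015,-0.0009],[0,-0.0015,-0.0009]], roll=[0,0,0])

```text
t: 21.7
eef_pos: [0.5926, -0.1303, 0.0336]
ee_rot: [-3.082, -0.001, -1.375]
force: [-1.9, 3.2, 8.8]
width: 0.0006
```

Call:
arm_command(fingers=[1,1,1], dp=[[0,-0.001,-0.0009],[0,-0.001,-0.0009],[0,-0.001,-0.0009]], roll=[0,0,0])

```text
t: 22.0
eef_pos: [0.5945, -0.1326, 0.0337]
ee_rot: [-3.078, -0.001, -1.374]
force: [-2.5, 3.7, 8.1]
width: 0.0005
```

Run:
```python
from meas import *
s=get_state();print(s['eef_pos'],s['ee_rot'],s['force'],s['moment'],jig(s['eef_pos']))
pickle.dump(s,open('w16.pkl','wb'));im=grab_frame('wrist');cv2.imwrite('pics/w16.png',im)
c=im[80:260,70:400];cv2.imwrite('pics/w16c.png',cv2.resize(c,None,fx=2.4,fy=2.4,interpolation=cv2.INTER_CUBIC))
```

```text
[ 0.59447624 -0.1326209   0.03365453] [-3.07761418e+00 -9.17050818e-04 -1.37404063e+00] [-2.5066936   3.68750644  8.05771892] [1.19642553 0.98076132 0.01815514] [[  5.62033269 -33.41156166]]
```

View pics/w16c.png

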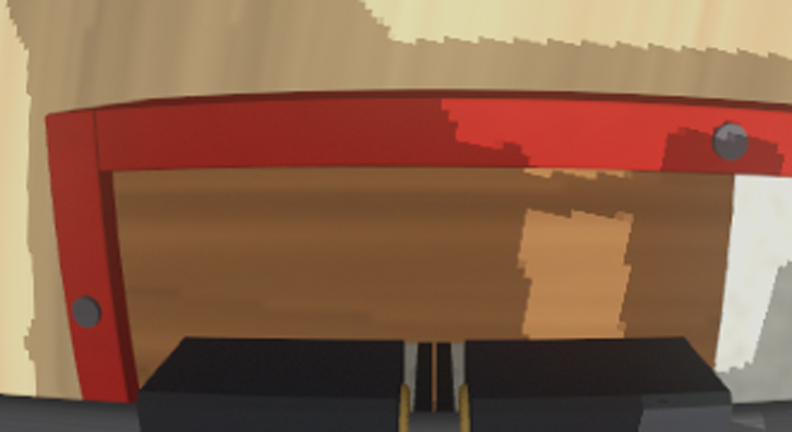

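The front edge is now against the stop across its whole width. Next I'll drag +x to the fence with a slight -y bias.

Call:
arm_command(fingers=[1,1,1,1], dp=[[0.0015,0,-0.0009],[0.0015,0,-0.0009],[0.0015,0,-0.0009],[0.0015,-0.0005,-0.0009]], roll=[0,0,0,0])

```text
t: 22.45
eef_pos: [0.5997, -0.1337, 0.0336]
ee_rot: [-3.079, -0.002, -1.373]
force: [-3.5, 2.4, 10.0]
width: 0.0003
```

Call:
arm_command(fingers=[1,1,1], dp=[[0.001,-0.001,-0.0009],[0.001,-0.001,-0.0009],[0.001,-0.001,-0.0009]], roll=[0,0,0])

```text
t: 22.75
eef_pos: [0.6034, -0.1364, 0.0336]
ee_rot: [-3.077, -0.002, -1.372]
force: [-4.1, 2.3, 9.0]
width: 0.0004
```

Run:
```python
from meas import *
s=get_state();print(s['eef_pos'],s['ee_rot'],s['force'],s['moment'],jig(s['eef_pos']))
pickle.dump(s,open('w17.pkl','wb'));im=grab_frame('wrist');cv2.imwrite('pics/w17.png',im)
c=im[80:260,70:400];cv2.imwrite('pics/w17c.png',cv2.resize(c,None,fx=2.4,fy=2.4,interpolation=cv2.INTER_CUBIC))
```

```text
[ 0.6034046  -0.13641907  0.03363524] [-3.07682808e+00 -2.01392943e-03 -1.37210491e+00] [-4.0590698   2.27325827  8.98536254] [ 0.99853176  1.4219216  -0.01617062] [[ 13.63259175 -38.88380046]]
```

View pics/w17c.png

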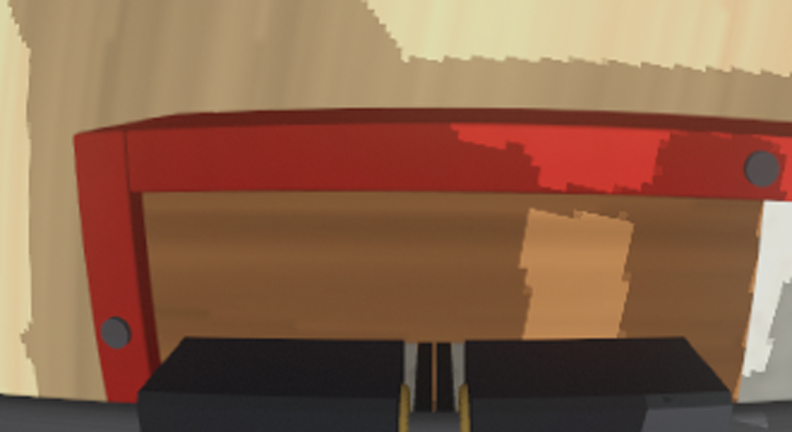

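The fingers now slip, with lateral force about half of normal, so the panel is blocked by both rails. I'll lift straight up and look.

Call:
arm_command(fingers=[1,1,1,1,1,1,1,1], dp=[[0,0,0.001],[0,0,0.002],[0,0,0.01],[0,0.005,0.04],[-0.01,0.03,0.045],[-0.01,0.03,0.045],[0,0.03,0.045],[0,0,0]], roll=[0,0,0,0,0,0,0,0])

```text
t: 23.6
eef_pos: [0.5824, -0.0473, 0.2186]
ee_rot: [-3.08, -0.001, -1.375]
force: [-0.4, -0.0, -0.4]
width: 0.0008
```

Call:
arm_command(fingers=[1,1], dp=[[0,0,0],[0,0,0]], roll=[0,0])

```text
t: 23.8
eef_pos: [0.5826, -0.0464, 0.2209]
ee_rot: [-3.076, -0.001, -1.374]
force: [0.4, -0.6, -0.3]
width: 0.0004
```

Run:
```python
from meas import *
s=get_state();print(s['eef_pos'],s['ee_rot'],s['force'])
pickle.dump(s,open('w18.pkl','wb'));im=grab_frame('wrist');cv2.imwrite('pics/w18.png',im)
im=grab_frame('scene');c=im[150:250,130:310];cv2.imwrite('pics/s18.png',cv2.resize(c,None,fx=4,fy=4,interpolation=cv2.INTER_CUBIC))
im=grab_frame('top');c=im[125:215,205:335];cv2.imwrite('pics/t18.png',cv2.resize(c,None,fx=6,fy=6,interpolation=cv2.INTER_CUBIC))
```

```text
[ 0.58262969 -0.04640424  0.22089677] [-3.07620816e+00 -1.06106745e-03 -1.37377653e+00] [ 0.36597377 -0.57843852 -0.33347973]
```

View pics/w18.png

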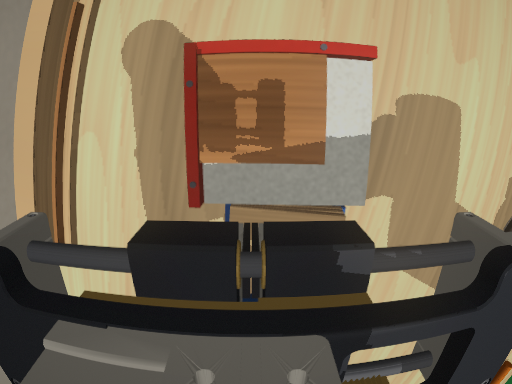

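View pics/s18.png

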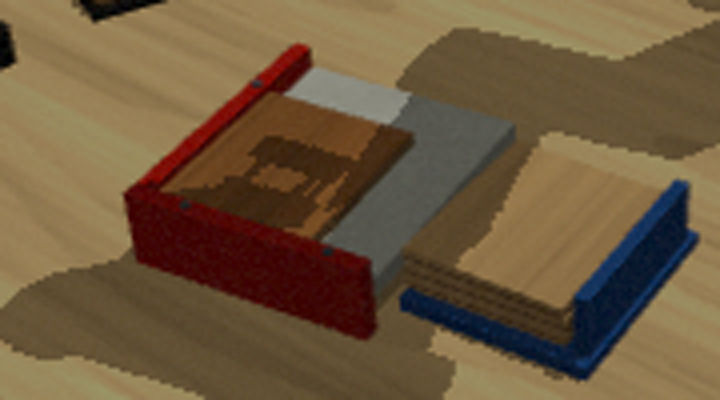

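View pics/t18.png

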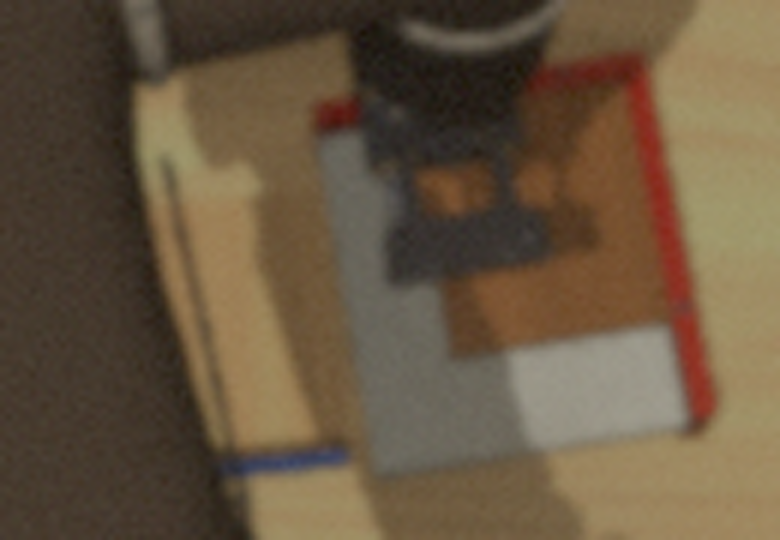

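Run:
```python
from meas import *
s=pickle.load(open('w18.pkl','rb'));im=cv2.imread('pics/w18.png')
c=im[30:225,175:385];cv2.imwrite('pics/w18c.png',cv2.resize(c,None,fx=3.7,fy=3,interpolation=cv2.INTER_CUBIC))
sat=cv2.cvtColor(im,cv2.COLOR_BGR2HSV)[:,:,1];zt=.0575;zb=.0455;J={}
def L(nm,ch,p0,p1,z,w=4):
    X=jig(on('wrist',edgepts(ch,p0,p1,w),z,s));l=fitline(X);d=l[1];a=np.arctan(d[1]/d[0]) if abs(d[0])>abs(d[1]) else np.arctan(-d[0]/d[1])
    print(nm,l[0].round(2),'yaw',a.round(4));J[nm]=l
b=im[:,:,0]
L('panel -x',b,(326.5,58),(325,160),zt);L('panel +y',b,(202,163.5),(324,164.5),zt)
L('bed -x',sat,(373,62),(366,200),zb);L('bed +y',sat,(208,204.5),(360,206),zb)
L('panel/fence',cv2.subtract(im[:,:,1],0),(197.5,60),(201,160),zt)
L('panel/stop',im[:,:,1],(200,54),(320,55),.064)
```

```text
panel -x [-64.64 -22.26] yaw 0.0019
panel +y [10.89 44.25] yaw 0.0005
bed -x [-124.59    5.68] yaw 0.001
bed +y [-19.33  99.62] yaw -0.001
panel/fence [ 84.42 -15.61] yaw 0.0003
panel/stop [  9.69 -83.6 ] yaw 0.0026
```

View pics/w18c.png

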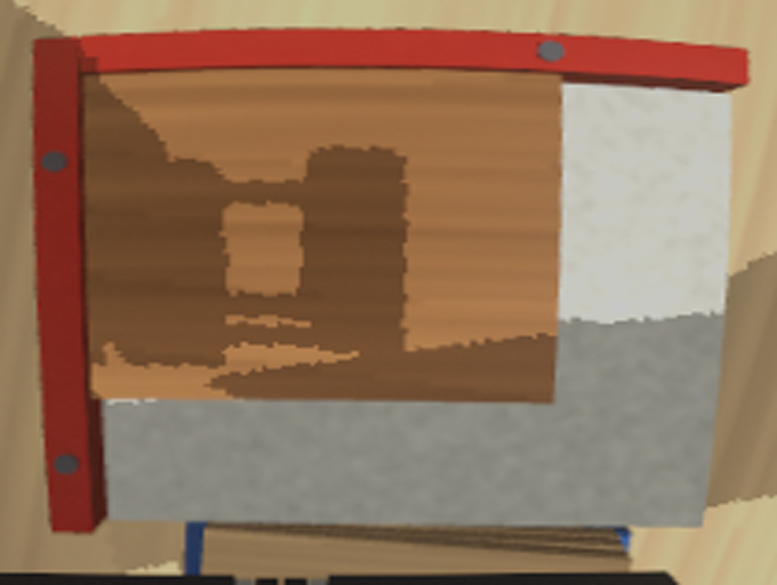

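The panel reads home: 60.0 mm to the bed's -x edge (nominal 60), 55.4 mm to its +y edge (nominal 55), yaw within 0.002 rad. Next I'll check that the remaining stack did not shift.

Call:
arm_command(fingers=[1,1,1,1,1], dp=[[-0.02,0.04,0.03],[-0.02,0.04,0.03],[-0.015,0.04,0.03],[-0.01,0.04,0],[0,0,0]], roll=[0,0,0,0,0])

```text
t: 24.45
eef_pos: [0.5143, 0.1102, 0.3028]
ee_rot: [-3.093, -0.002, -1.384]
force: [0.0, 0.1, -1.7]
width: 0.0007
```

Run:
```python
from meas import *
s=get_state();print(s['eef_pos'],s['ee_rot'],s['force'],s['t'])
pickle.dump(s,open('w19.pkl','wb'));im=grab_frame('wrist');cv2.imwrite('pics/w19.png',im)
c=im[20:230,150:340];cv2.imwrite('pics/w19c.png',cv2.resize(c,None,fx=3.5,fy=2.8,interpolation=cv2.INTER_CUBIC))
```

```text
[0.51427742 0.11021937 0.30284542] [-3.09269904e+00 -2.48969647e-03 -1.38442634e+00] [ 0.04513346  0.06834729 -1.69725026] 24.45
```

View pics/w19c.png

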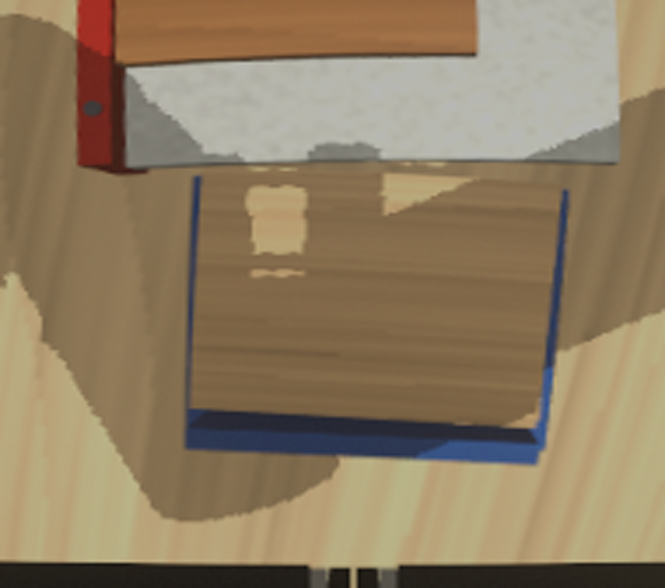

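Run:
```python
from meas import *
s=pickle.load(open('w19.pkl','rb'));im=cv2.imread('pics/w19.png')
def L(nm,ch,p0,p1,z,w=3):
    X=on('wrist',edgepts(ch,p0,p1,w),z,s)[:,:2];l=fitline(X);d=l[1];a=np.arctan(d[1]/d[0]) if abs(d[0])>abs(d[1]) else np.arctan(-d[0]/d[1])
    r=np.median(np.abs((X-l[0])@np.array([-d[1],d[0]])));print(nm,l[0].round(4),'yaw',a.round(4),'res',(r*1e3).round(2));return l
r=im[:,:,2];z=.0485
b=L('b back',r,(205,165.8),(303,172.7),z);px=L('b +x',r,(206,88),(204.5,163),z);mx=L('b -x',r,(310.5,92),(305,168),z)
w=L('wall in',im[:,:,0],(205,173.5),(302,178.5),.0625);wo=L('wall out',im[:,:,0],(205,180),(300,185.3),.0625)
L('bl +x base',im[:,:,0],(204,88),(203,160),.0125)
P1=inter(b,px);P2=inter(b,mx);print('b back corners',P1,P2,np.hypot(*(P1-P2)));
nb=np.array([-b[1][1],b[1][0]]);nb*=np.sign(nb[1])
yb=nb; c=(P1+P2)/2-.065*yb;print('b centre',c,'gap to wall',[(float((wp-P)@nb)*1e3) for P,wp in ((P1,w[0]),)],)
for P in(P1,P2):
    nn=np.array([-w[1][1],w[1][0]]);nn*=np.sign(nn[1]);print('gap corner->wall in mm',((w[0]-P)@nn)*1e3,'wall out',((wo[0]-P)@nn)*1e3)
```

```text
b back [0.5182 0.1281] yaw 0.1237 res 0.06
b +x [0.6018 0.0798] yaw 0.1306 res 0.09
b -x [0.4507 0.0583] yaw 0.1448 res 0.98
wall in [0.5178 0.1343] yaw 0.1411 res 0.15
wall out [0.5288 0.1473] yaw 0.1356 res 0.5
bl +x base [0.6116 0.0771] yaw 0.206 res 0.89
b back corners [0.5942364  0.13754106] [0.44188124 0.11860339] 0.15352759
b centre [0.52607656 0.06356861] gap to wall [6.161992903798819]
gap corner->wall in mm 7.4921384 wall out 18.909752
gap corner->wall in mm 4.811962 wall out 16.229576
```

Panel b sits 6.2 mm from the wall on average (nominal 6) and is 0.014 rad off the cradle, within the pile's stated untidiness. The gripper is clear, so I'm handing in.

Run:
```python
from h import *
s=get_state();print(s['t'],s['eef_pos']);print(job_done())
```

```text
24.5 [0.51486793 0.10878289 0.30320233]
the job is handed in; nothing more can be done
None
```

The top panel is home in the jig's corner, and I handed the job in at about 24.5 s of the 67 s allowed. It stayed on its surfaces the whole way; I never lifted it.

**What I did:** I pressed lightly and dragged the panel across the gap onto the bed. Partway over it had turned about 0.14 rad and its front corner was at the fence. I lifted off, shut the fingers, squared it by dragging its fence side, then drew it to the end stop and on to the fence until the fingers slipped.

**Pressure:** Pressing read 5–10 N in almost every reading, with one of 15.5 N just after the panel left the stack. Force was read only at the end of each short move, so brief peaks between readings could have been missed.

**Last checks:**

| Check | Measured | Nominal |
|---|---|---|
| Panel to bed's -x edge | 60.0 mm | 60 mm |
| Panel to bed's +y edge | 55.4 mm | 55 mm |
| Panel yaw against the jig | within 0.002 rad | 0 |
| Panel b to cradle wall, average | 6.2 mm | 6 mm |
| Panel b yaw against the cradle | about 0.014 rad | up to 0.02 rad untidiness |

- **Seating:** No gap shows at either rail. The y reading is 0.4 mm off nominal, within the camera's 2 mm accuracy.
- **Stack:** I had no picture of panel b from before the drag, so I can't rule out that it moved slightly. In the scene views the lower panels looked unchanged.
- **Other items on the bench:** The gripper went near none of them, but I made no separate check of them.

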